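Tuck a grilling plank under the rack's weighted arm

TASK

Put the loose cedar grilling plank away on top of the two planks in the steel rack: tuck it lengthways under the weighted hold-down arm until it is fully home against the back stop, square in the rack with the arm's weight resting on it. The two planks underneath stay in the rack, home against the back stop, and leave the salsa bowl, basket and spatula where they are.

Things in the scene. Friction and masses are not known exactly. Their poses are not given: they have to be found in the camera images.
- rack: dark steel plank rack, fixed. Origin on the prep top under the middle of the pile; its x axis is the direction in which planks slide in, z up. Base plate 6 mm thick, 74 mm wide, from x = -80 mm (open mouth, flush with the planks' ends) to +125 mm. Two planks lie in it, top face 30 mm above the prep top. Back stop: wall with its face at x = +80 mm, its top at 44 mm
- rack_home (a point): centre of the place for the third plank, on the two others: at the rack's x = 0, y = 0, 36 mm above the prep top (underside at 30, top at 42 mm); axes as the rack's
- rack_guides (a point): start of the two upright side guides, on the middle line, at the rack's x = +15 mm and 48 mm up (the guides' tops). From here to the back stop their inner faces are 62 mm apart; towards the mouth they flare to about 77 mm apart, ending at x = -7 mm. From there to the mouth the sides are open: room for fingers
- press_arm (a joint): hinge angle (rad) of the weighted hold-down arm, pivoted at the rack's x = +105 mm, 50 mm up: 0 = shoe resting on the two planks, grows as it lifts (about 0.13 with a third plank, at most 0.9). No spring: its weight (about 2.5 N at the shoe) pulls it down, it does not stay up. A plank slid in under its ramp pushes it up, taking about 2 to 6 N
- press_shoe (a point): lowest point of the arm's shoe, a steel bar 44 mm wide, 8 mm in radius, pressing on the pile at the rack's x = +15 mm. From it a flat ramp 44 mm wide rises at 25 degrees towards the mouth, its tip at about x = -43 mm, 26 mm above the two-plank pile. A red weight 44 mm across with a black knob stands on the arm behind the shoe, top about 90 mm up
- plank_center (a point): centre (half-way up) of the loose plank, a flat reddish-brown wooden board 160 x 54 x 12 mm, about 60 g, lying flat on the prep top; x along its 160 mm length, y across its 54 mm width, z up. Both ends are alike
- pile_top_center (a point): centre of the upper of the two planks in the rack, same board 160 x 54 x 12 mm, axes as for the loose plank, lying lengthways along the rack
- pile_low_center (a point): centre of the lower of the two planks in the rack, the same board
- salsa_bowl: grey bowl, 96 mm across the rim, 50 mm high, origin under its centre; leave alone
- basket: round black tortilla basket, 170 mm across, 60 mm high, origin under its centre; leave alone
- spatula: steel spatula with wooden handle, 280 mm long, lying flat; leave alone
There are look-alikes about, which are no part of the job. Leave any green or white look-alike of the part that bears plank_center alone.

How it is judged:
By the outcome, as a careful person would: the job done as asked, in the order asked, and still so for the second after the job is handed in, with the robot touching nothing.
It also fails if it takes over 53 s, if anything falls off the work surface, if the arm or the gripper's body presses on something with over 40 N, if the wrist force passes 120 N, or if a joint passes its speed limit or range.

ROBOT

A 6-joint arm with a two-finger parallel gripper is mounted at the origin on the work surface. World frame = base frame: x ahead of the robot, y to its left, z up, the work surface at z = 0. Lengths are in m, angles in rad, forces in N, time in s.
With the tool pointing down it reaches from about 0.3 to 0.85 m from the base axis. Payload 5.4 kg.
Tool frame: the origin (TCP) lies between the finger pads; the fingertips stand 8 mm ahead of it and the grasp point (between the pads) lies 11 mm behind it (manip.nose_length is the distance from the TCP to the fingertips, in m); z points along the fingers, y is the direction in which the jaws open and shut (so a half turn about z gives the same grasp; the last joint's range is limited). The gripper opens to 85 mm and grips with 20 to 120 N. Pads are 22 mm wide; open, the fingers measure 114 mm over their backs; the gripper's body (76 mm by 85 mm) begins 54 mm behind the grasp point. The pads swing forward as they close: fully open they stand 13 mm farther back than shut.
Start: joints at [-1.347, 0.158, 1.597, -0, 1.386, -0.21], TCP at [0.242, -0.522, 0.209] pointing down, gripper open.
Joint ranges: [-2.91, 2.91], [-0.94, 2.29], [0.18, 2.7], [-1.29, 4.43], [0.17, 2.64], [-3, 3]. Speed limits (rad/s): [2.57, 2.57, 3.14, 3.14, 3.14, 3.14].

INTERFACE

Orientations are given as a unit quaternion [w, x, y, z].
In Python, from workcell import manip, optics, order gives the robot as it stands. The module is installed in compiled form; this text tells all that it offers.
- The arm moves only by the tool arm_command, never from a script. Its arguments are lists of equal length, an entry for each row: "fingers": the opening, from 0 (shut) to 1 (fully open); "travel": the shift along the tool's x, y, z in mm, a list of three; "rotation": the turn, a rotation vector about the tool's x, y, z in rad, a list of three. In form: {"fingers": [fingers, ...], "travel": [[x, y, z], ...], "rotation": [[ax, ay, az], ...]}. A call has 1 to 20 rows; each row shifts and turns the pose as measured when the row begins, along the tool's axes as they then stand; what a row does not reach is not made up. A row lasts 1/10 s, in which the tool goes at most 50 mm and 8.59 degrees, less where a joint would pass 70% of its speed; a pose out of reach is approached as far as the arm can. A call with a gripper value outside its range is refused whole. The fingers move at their own pace and stop on an object; the grip force is fixed at half the most. Time passes only in rows, so rows that do not move let the fingers close. It gives the time, the measured TCP pose, the force and the opening at its end, in the units of the state.
- manip.sense(): the state, without advancing time (a new reading comes with each control period).
- optics.read_camera(name): name is "scene" or "top"; returns a dict with "color" (480x640x3 uint8, red, green, blue), "mtx" (3x3 intrinsics, pixels), "R" (3x3) and "t" (3): a world point X has camera coordinates R X + t. Camera axes: x right, y down, z forward; pixel columns grow to the right and rows downward; lengths in m; the calibration is good to about 2 mm. A picture is of the moment at which its call begins. There is no depth.
- order.hand_in(): hands the job in, once; it reports no verdict.
The state is a dict: "time_s": time; "joint_positions": joint angles; "joint_vel": joint speeds; "joint_torque": joint torques, N m; "tool_pos": TCP position; "ee_rot": TCP orientation; "force": force on the tool from outside, world axes, zero at the start; "moment": the same for the moment, N m; "grip_width": finger opening in m.
Only numpy, scipy, OpenCV 4.12 (cv2) and the standard library are available. Lean on these libraries where they do the work, as an engineer would, in place of code of your own. Each camera call takes 0.05 s, during which the arm holds its last target. There are 200 camera calls.

## Working session

There is one attempt and no reset: what is moved stays moved. The work goes in short steps, Python scripts to look and compute and a tool call to move; the robot and the scene stay as the last step left them, time stands still between calls to the robot, and variables do not carry over. Pictures are saved under pics/ and viewed, about 8 in all and at most 12, crops included, and the job is handed in when it is done.

Besides the shell and the picture viewer there is one more tool, called after "Call:" as name(argument=value, ...), one argument or row to a line, values as JSON. arm_command: Moves the arm, as the interface text tells. Its arguments: {"type":"object","properties":{"fingers":{"type":"array","items":{"type":"number"}},"travel":{"type":"array","items":{"type":"array","items":{"type":"number"}}},"rotation":{"type":"array","items":{"type":"array","items":{"type":"number"}}}},"required":["fingers","travel","rotation"]}

```bash
mkdir -p pics
cat > h.py <<'E'
import numpy as np,cv2
from workcell import manip,optics,order
def cam(n):
    d=optics.read_camera(n); return d
def ray(d,px,z):
    R=np.array(d["R"]);t=np.array(d["t"]);K=np.array(d["mtx"])
    c=-R.T@t; v=R.T@np.linalg.solve(K,[px[0],px[1],1.]); return c+v*(z-c[2])/v[2]
def proj(d,X):
    p=np.array(d["mtx"])@(np.array(d["R"])@np.array(X)+np.array(d["t"])); return p[:2]/p[2]
E
python3 - <<'E'
from h import *
for n in("scene","top"):
    d=cam(n); cv2.imwrite(f"pics/{n}0.png",d["color"][:,:,::-1]); print(n,-np.array(d["R"]).T@d["t"],np.array(d["R"])[2],d["mtx"][0][0])
s=manip.sense();print(s["time_s"],s["tool_pos"],s["ee_rot"],s["force"],s["grip_width"],manip.nose_length)
E
```

```text
scene [0.99527457 0.27962266 1.08175027] [-0.40924333 -0.3065771  -0.8593779 ] 523.914877151181
top [ 0.45483923 -0.07156554  1.00802134] [ 0.08030062  0.00995451 -0.99672098] 441.7737982553633
0.1 [ 0.24153062 -0.5211676   0.20847804] [-8.86498553e-04  9.76569890e-01  2.15198664e-01 -9.77270109e-07] [-0.31294716  0.40695129 -0.2986401 ] 0.08559871272361873 0.008
```

View pics/top0.png

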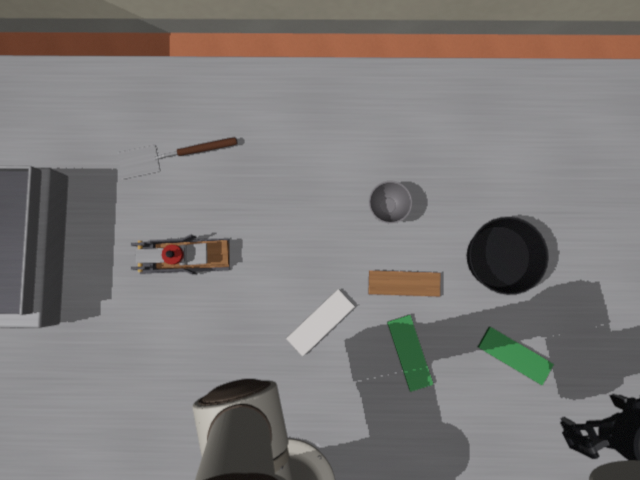

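View pics/scene0.png

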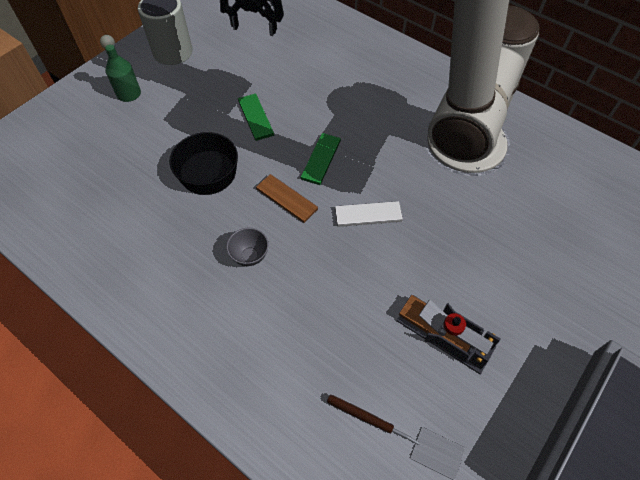

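Top view: loose plank at about (404,283), rack mouth at (229,254) with the stop towards image left. Bowl is at (391,202), basket at (508,255). I'll measure these next.

```bash
cat > m.py <<'E'
from h import *
def brown(d):
    h=cv2.cvtColor(d["color"],cv2.COLOR_RGB2HSV); m=cv2.inRange(h,(5,100,50),(18,255,255)); 
    return m
def blobs(d,amin=100):
    cs,_=cv2.findContours(brown(d),cv2.RETR_EXTERNAL,cv2.CHAIN_APPROX_NONE)
    return [c for c in cs if cv2.contourArea(c)>amin]
def rect(d,c,z):
    P=np.array([ray(d,p[0],z)[:2] for p in c],np.float32)
    r=cv2.minAreaRect(P); b=cv2.boxPoints(r); e=[b[1]-b[0],b[2]-b[1]]; e=max(e,key=np.linalg.norm)
    return np.round(r[0],4),np.round(r[1],4),round(float(np.degrees(np.arctan2(e[1],e[0]))),2)
E
python3 - <<'E'
from m import *
for n in("top","scene"):
    d=cam(n)
    for c in blobs(d):
        M=c.reshape(-1,2).mean(0); x,y,w,h=cv2.boundingRect(c)
        print(n,M.round(1),cv2.contourArea(c),[rect(d,c,z) for z in(.012,.03)])
d=cam("top"); i=d["color"][215:295,120:245,::-1]; a=cv2.resize(i,None,fx=6,fy=6,interpolation=cv2.INTER_CUBIC); cv2.imwrite("pics/rk.png",a)
hsv=cv2.cvtColor(d["color"],cv2.COLOR_RGB2HSV)
m=cv2.inRange(hsv,(0,150,100),(4,255,255))[:400];m[:200]=0; ys,xs=np.nonzero(m); print("red",xs.mean(),ys.mean(),ray(d,(xs.mean(),ys.mean()),.08))
E
```

```text
top [404.2 283. ] 1540.5 [(array([ 0.4517, -0.257 ]), array([0.1575, 0.0516]), 88.75), (array([ 0.4518, -0.2536]), array([0.1546, 0.0507]), 88.75)]
top [191.6 254.2] 737.5 [(array([0.5101, 0.2223]), array([0.0602, 0.1659]), -86.61), (array([0.5091, 0.217 ]), array([0.0591, 0.1629]), -86.61)]
top [206.5 146.4] 325.0 [(array([0.7606, 0.1966]), array([0.016 , 0.1375]), -77.56), (array([0.7551, 0.1917]), array([0.0157, 0.135 ]), -77.56)]
top [319.7  44.8] 14145.5 [(array([ 1.0066, -0.0561]), array([0.0569, 1.5035]), -89.96), (array([ 0.9966, -0.0563]), array([0.0559, 1.4764]), -89.96)]
scene [361.2 412.8] 240.0 [(array([0.7588, 0.1965]), array([0.0111, 0.1375]), -78.87), (array([0.7628, 0.1979]), array([0.0109, 0.1352]), -78.87)]
scene [455.8 341.2] 159.5 [(array([0.5122, 0.2693]), array([0.0171, 0.0583]), -87.5), (array([0.5203, 0.2695]), array([0.0168, 0.0573]), -87.5)]
scene [418.6 316. ] 485.0 [(array([0.5049, 0.183 ]), array([0.0553, 0.0943]), -86.42), (array([0.5131, 0.1847]), array([0.0544, 0.0927]), -86.42)]
scene [ 85.4 404.2] 27945.5 [(array([ 1.1276, -0.2848]), array([0.7763, 0.2842]), 89.99), (array([ 1.1253, -0.2753]), array([0.7632, 0.2794]), 89.99)]
scene [287.2 197.7] 1095.0 [(array([ 0.4523, -0.2564]), array([0.1629, 0.0574]), 88.69), (array([ 0.4615, -0.2474]), array([0.1602, 0.0564]), 88.69)]
scene [16.5 74.4] 2471.5 [(array([ 0.5674, -1.1566]), array([0.3874, 0.1439]), 55.61), (array([ 0.5746, -1.1325]), array([0.3809, 0.1415]), 55.61)]
scene [98.8 21.6] 3064.0 [(array([ 0.2762, -1.1445]), array([0.3285, 0.2354]), 67.12), (array([ 0.2883, -1.1206]), array([0.323 , 0.2314]), 67.12)]
red 170.7536231884058 254.32850241545893 [0.50648245 0.24658478 0.08      ]
```

View pics/rk.png

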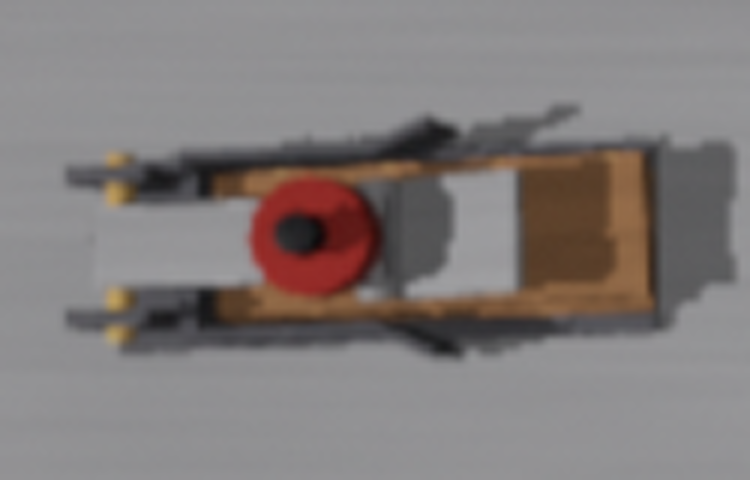

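Run:
```python
from m import *
d=cam("top")
f=lambda x,y:((x+.5)/6-.5+120,(y+.5)/6-.5+215)
h=ray(d,f(118,246.5),.055); m=ray(d,f(650,231),.03); s=ray(d,f(390,240),.045);w=ray(d,f(315,237),.082)
print("hinge",h,"mouth",m,"w",w,"len",np.linalg.norm((h-m)[:2]),"yaw",np.degrees(np.arctan2((h-m)[1],(h-m)[0])),np.degrees(np.arctan2((w-m)[1],(w-m)[0])))
d=cam("scene"); cs=[c for c in blobs(d) if abs(c.reshape(-1,2).mean(0)-[418,316]).max()<8]
print(d["color"].shape); i=d["color"][285:375,385:510,::-1]
cv2.imwrite("pics/rs.png",cv2.resize(i,None,fx=6,fy=6,interpolation=cv2.INTER_CUBIC))
```

```text
hinge [0.50424228 0.32355317 0.055     ] mouth [0.51338621 0.13643674 0.03      ] w [0.50691784 0.24311014 0.082     ] len 0.1873397206959484 yaw 92.79768312070117 93.4700057816911
(480, 640, 3)
```

View pics/rs.png

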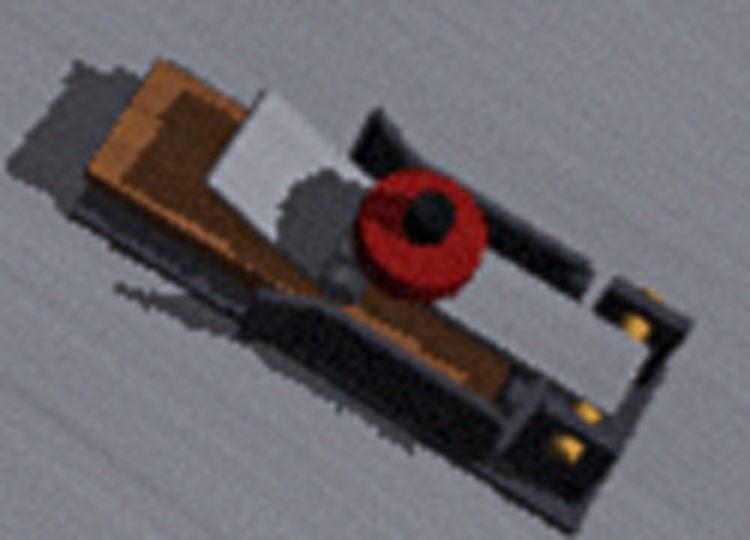

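Call:
arm_command(
  fingers=[0.8, 0.8, 0.8, 0.8, 0.8, 0.8, 0.8],
  travel=[
    [40, 0, 0],
    [40, 0, 0],
    [40, 0, 0],
    [40, 0, 0],
    [40, 0, 0],
    [40, 0, 0],
    [40, 0, 0],
  ],
  rotation=[
    [0, 0, 0],
    [0, 0, 0],
    [0, 0, 0],
    [0, 0, 0],
    [0, 0, 0],
    [0, 0, 0],
    [0, 0, 0],
  ],
)

```text
time_s: 1.05
tool_pos: [0.5005, -0.4038, 0.2089]
ee_rot: [0.001, 0.978, 0.21, -0.001]
force: [-0.2, -0.4, -0.1]
grip_width: 0.0684
```

Scene crop: pile mouth corners at crop (165,60) and (90,172), stop at lower right. I'll cross-check the mouth and yaw with them.

Run:
```python
from m import *
d=cam("scene")
f=lambda x,y:((x+.5)/6-.5+385,(y+.5)/6-.5+285)
a=ray(d,f(165,60),.03);b=ray(d,f(90,172),.03);c=ray(d,f(497,395),.03)
yaw=lambda v:np.degrees(np.arctan2(v[1],v[0]))
print(a,b,c,"mouth",(a+b)/2,np.linalg.norm(a-b),yaw(a-b),"edge",yaw(c-b),np.linalg.norm(c-b))
h1=[ray(d,f(*p),.05) for p in((655,295),(637,327),(587,412),(570,450))]; h=np.mean(h1,0);print(h,yaw(h-(a+b)/2))
```

```text
[0.48817098 0.13879968 0.03      ] [0.54203619 0.14190352 0.03      ] [0.52335177 0.29945562 0.03      ] mouth [0.51510358 0.1403516  0.03      ] 0.05395455995380812 -176.70213093373403 edge 96.7632323317061 0.15865613725757752
[0.5001197  0.32579765 0.05      ] 94.61941561797197
```

Call:
arm_command(
  fingers=[0.8, 0.8, 0.8, 0.8, 0.8, 0.8, 0.8, 0.8],
  travel=[
    [0, 0, 0],
    [0, 0, 0],
    [0, 0, 0],
    [0, 0, 0],
    [0, 0, 0],
    [0, 0, 0],
    [0, 0, 0],
    [0, 0, 0],
  ],
  rotation=[
    [0, 0, -0.14],
    [0, 0, -0.14],
    [0, 0, -0.14],
    [0, 0, -0.14],
    [0, 0, -0.14],
    [0, 0, -0.14],
    [0, 0, -0.14],
    [0, 0, -0.14],
  ],
)

```text
time_s: 1.9
tool_pos: [0.5087, -0.3969, 0.2071]
ee_rot: [-0.0, 0.697, 0.717, 0.001]
force: [-0.4, 0.0, 0.4]
grip_width: 0.0681
```

Call:
arm_command(
  fingers=[0.8, 0.8, 0.8, 0.8, 0.8, 0.8, 0.8],
  travel=[
    [24, -14, 0],
    [24, -14, 25],
    [24, -14, 25],
    [24, -13, 25],
    [0, 0, 25],
    [0, 0, 0],
    [0, 0, 0],
  ],
  rotation=[
    [0, 0, 0.05],
    [0, 0, 0],
    [0, 0, 0],
    [0, 0, 0],
    [0, 0, 0],
    [0, 0, 0],
    [0, 0, 0],
  ],
)

```text
time_s: 2.6
tool_pos: [0.4526, -0.2979, 0.1046]
ee_rot: [0.001, 0.714, 0.7, 0.001]
force: [-0.4, -0.2, -0.2]
grip_width: 0.0679
```

```bash
cat >> h.py <<'E'
def goto(x,y,z,yawdeg):
    from scipy.spatial.transform import Rotation as Ro
    s=manip.sense(); q=np.array(s["ee_rot"]); R=Ro.from_quat(q[[1,2,3,0]])
    a=np.radians(yawdeg); T=Ro.from_matrix(np.array([[np.cos(a),np.sin(a),0],[np.sin(a),-np.cos(a),0],[0,0,-1]]))
    print("t",s["time_s"],"pos",np.round(s["tool_pos"],4),"F",np.round(s["force"],1),"w",round(s["grip_width"],4))
    print("travel mm",np.round(R.inv().apply(np.array([x,y,z])-s["tool_pos"])*1000,1),"rot",np.round((R.inv()*T).as_rotvec(),3))
E
python3 -c "
from h import *
goto(.451,-.302,.0105,88.75)"
```

```text
t 2.6 pos [ 0.4526 -0.2979  0.1046] F [-0.4 -0.2 -0.2] w 0.0679
travel mm [-4.1 -1.9 94.1] rot [ 0.003 -0.001  0.002]
```

Call:
arm_command(
  fingers=[0.8, 0.8, 0.8, 0.8, 0.8, 0.8],
  travel=[
    [-2, -1, 35],
    [-2, -1, 35],
    [0, 0, 16],
    [0, 0, 7],
    [0, 0, 2],
    [0, 0, 0],
  ],
  rotation=[
    [0, 0, 0],
    [0, 0, 0],
    [0, 0, 0],
    [0, 0, 0],
    [0, 0, 0],
    [0, 0, 0],
  ],
)

```text
time_s: 3.2
tool_pos: [0.459, -0.312, 0.0178]
ee_rot: [0.011, 0.715, 0.7, 0.001]
force: [0.1, -0.2, 0.7]
grip_width: 0.0683
```

```bash
python3 -c "
from h import *
goto(.451,-.302,.0085,88.75)"
```

```text
t 3.2 pos [ 0.459  -0.312   0.0178] F [ 0.1 -0.2  0.7] w 0.0683
travel mm [ 9.9 -8.3  9. ] rot [0.017 0.014 0.001]
```

Call:
arm_command(
  fingers=[0.8, 0.8, 0.8],
  travel=[
    [10, -8, 0],
    [0, 0, 0],
    [0, 0, 0],
  ],
  rotation=[
    [0.017, 0.014, 0],
    [0, 0, 0],
    [0, 0, 0],
  ],
)

```text
time_s: 3.5
tool_pos: [0.4525, -0.3029, 0.021]
ee_rot: [0.002, 0.714, 0.7, 0.0]
force: [0.4, -0.7, 0.8]
grip_width: 0.0683
```

```bash
python3 -c "
from h import *
goto(.451,-.302,.0085,88.75)"
```

```text
t 3.5 pos [ 0.4525 -0.3029  0.021 ] F [ 0.4 -0.7  0.8] w 0.0683
travel mm [ 0.9 -1.5 12.5] rot [0.003 0.003 0.001]
```

Call:
arm_command(
  fingers=[0.8, 0.8, 0.8, 0.8],
  travel=[
    [1, -1, 6],
    [0, 0, 5],
    [0, 0, 2],
    [0, 0, 0],
  ],
  rotation=[
    [0, 0, 0],
    [0, 0, 0],
    [0, 0, 0],
    [0, 0, 0],
  ],
)

```text
time_s: 3.9
tool_pos: [0.4517, -0.3019, 0.0075]
ee_rot: [0.003, 0.714, 0.7, 0.0]
force: [-0.2, -0.0, -0.4]
grip_width: 0.0686
```

```bash
python3 -c "
from h import *
goto(.451,-.302,.0085,88.75)"
```

```text
t 3.9 pos [ 0.4517 -0.3019  0.0075] F [-0.2 -0.  -0.4] w 0.0686
travel mm [-0.1 -0.7 -1. ] rot [0.004 0.004 0.001]
```

Call:
arm_command(
  fingers=[0.8, 0.3, 0.3, 0.3, 0.3, 0.3, 0.3],
  travel=[
    [0, -1, -1],
    [0, 0, 0],
    [0, 0, 0],
    [0, 0, 0],
    [0, 0, 0],
    [0, 0, 0],
    [0, 0, 0],
  ],
  rotation=[
    [0.004, 0.004, 0],
    [0, 0, 0],
    [0, 0, 0],
    [0, 0, 0],
    [0, 0, 0],
    [0, 0, 0],
    [0, 0, 0],
  ],
)

```text
time_s: 4.6
tool_pos: [0.4508, -0.3021, 0.0086]
ee_rot: [-0.0, 0.714, 0.7, 0.0]
force: [-0.9, 0.3, 0.5]
grip_width: 0.0257
```

```bash
python3 -c "
from m import *
goto(.451,-.302,.0085,88.75)
d=cam('top')
for c in blobs(d):
    M=c.reshape(-1,2).mean(0)
    if abs(M-[404,283]).max()<20: print(rect(d,c,.012))"
```

```text
t 4.6 pos [ 0.4508 -0.3021  0.0086] F [-0.9  0.3  0.5] w 0.0257
travel mm [0.2 0.2 0.1] rot [-0.    -0.001  0.001]
(array([ 0.4523, -0.2393]), array([0.0515, 0.1211]), -89.9)
```

Width 26 mm means the fingers closed above the plank or missed it, so I'll look.

```bash
python3 -c "
from m import *
d=cam('scene'); cv2.imwrite('pics/g1.png',cv2.resize(d['color'][110:250,200:360,::-1],None,fx=4,fy=4,interpolation=cv2.INTER_CUBIC))"
```

```text
(no output)
```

View pics/g1.png

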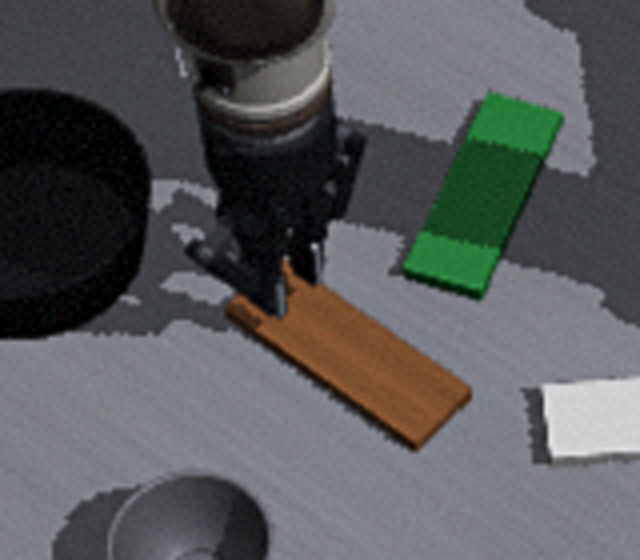

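The fingers closed on top of the plank: with the jaws open the tips sit farther back than nose_length suggests. I'll raise, open and go lower, watching the force.

Call:
arm_command(
  fingers=[0.3, 0.8, 0.8, 0.8, 0.8, 0.8, 0.8, 0.8],
  travel=[
    [0, 0, -12],
    [0, 0, 0],
    [0, 0, 0],
    [0, 0, 0],
    [0, 0, 7],
    [0, 0, 7],
    [0, 0, 5],
    [0, 0, 0],
  ],
  rotation=[
    [0, 0, 0],
    [0, 0, 0],
    [0, 0, 0],
    [0, 0, 0],
    [0, 0, 0],
    [0, 0, 0],
    [0, 0, 0],
    [0, 0, 0],
  ],
)

```text
time_s: 5.5
tool_pos: [0.4505, -0.3019, 0.0008]
ee_rot: [-0.001, 0.714, 0.7, 0.0]
force: [-0.1, -0.2, -0.4]
grip_width: 0.0683
```

```bash
python3 -c "
from h import *
goto(.4508,-.302,.0,88.75)"
```

```text
t 5.5 pos [ 0.4505 -0.3019  0.0008] F [-0.1 -0.2 -0.4] w 0.0683
travel mm [-0.1  0.3  0.8] rot [-0.001 -0.001  0.001]
```

Call:
arm_command(
  fingers=[0.8, 0.8, 0.8],
  travel=[
    [0, 0, 2],
    [0, 0, 0],
    [0, 0, 0],
  ],
  rotation=[
    [0, 0, 0],
    [0, 0, 0],
    [0, 0, 0],
  ],
)

```text
time_s: 5.8
tool_pos: [0.4503, -0.3016, -0.002]
ee_rot: [-0.001, 0.714, 0.7, 0.0]
force: [-0.4, 1.0, 0.7]
grip_width: 0.0682
```

Call:
arm_command(
  fingers=[0.7, 0.6, 0.5, 0.3, 0.3, 0.3],
  travel=[
    [0, 0, 0],
    [0, 0, 0],
    [0, 0, 0],
    [0, 0, 0],
    [0, 0, 0],
    [0, 0, 0],
  ],
  rotation=[
    [0, 0, 0],
    [0, 0, 0],
    [0, 0, 0],
    [0, 0, 0],
    [0, 0, 0],
    [0, 0, 0],
  ],
)

```text
time_s: 6.4
tool_pos: [0.4507, -0.3021, -0.0012]
ee_rot: [-0.0, 0.714, 0.7, 0.0]
force: [-0.1, -0.1, -0.3]
grip_width: 0.0256
```

```bash
python3 -c "
from m import *
a=cam('scene')['color'][110:250,200:360,::-1];b=cam('top')['color'][230:370,350:510,::-1]
cv2.imwrite('pics/g2.png',cv2.resize(np.hstack([a,b]),None,fx=2.5,fy=2.5,interpolation=cv2.INTER_CUBIC))
s=manip.sense();print(s['joint_positions'],s['tool_pos'],s['ee_rot'],s['moment'])"
```

```text
[-8.13361515e-01  3.44053134e-01  1.83310592e+00  1.67670568e-04
  9.65123786e-01 -7.92580303e-01] [ 0.45073779 -0.30210082 -0.00120823] [-3.43829504e-04  7.14449114e-01  6.99687315e-01  7.49594292e-05] [ 0.0268907   0.01142393 -0.03241413]
```

View pics/g2.png

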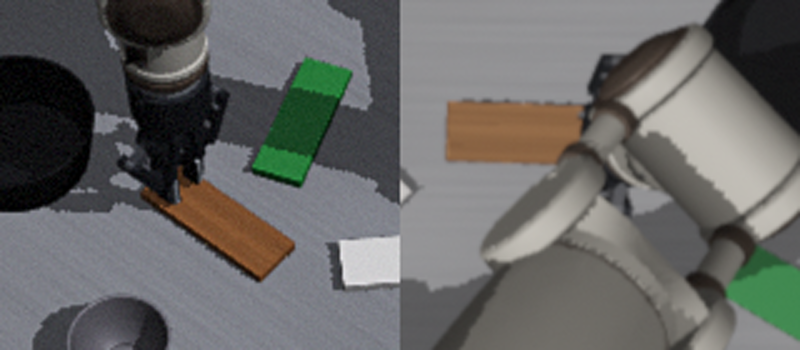

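```bash
python3 -c "
from h import *
d=cam('scene')
for z in (-.009,0,.012,.02,.03): print(z,proj(d,(.4507+.013,-.3021,z)).round(1),proj(d,(.4507-.013,-.3021,z)).round(1))
cv2.imwrite('pics/g3.png',cv2.resize(d['color'][160:210,240:310,::-1],None,fx=10,fy=10,interpolation=cv2.INTER_NEAREST))
"
```

```text
-0.009 [269.9 195.9] [276.6 189.5]
0 [269.6 193.9] [276.4 187.4]
0.012 [269.3 191.1] [276.  184.5]
0.02 [269.  189.2] [275.8 182.6]
0.03 [268.7 186.8] [275.5 180.2]
```

View pics/g3.png

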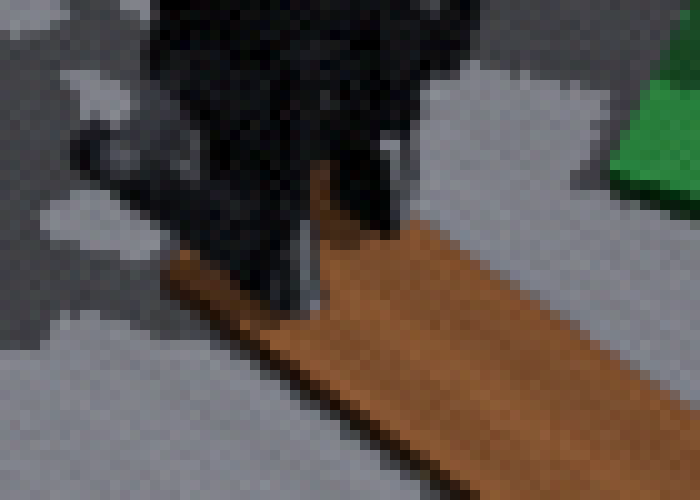

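By the image the tips are still about 10 mm above the plank, so the tool really sits higher than its stated offset. I'll trust contact instead and do a guarded descent.

Call:
arm_command(
  fingers=[0.8, 0.8, 0.8, 0.8, 0.8],
  travel=[
    [0, 0, -4],
    [0, 0, 0],
    [0, 0, 0],
    [0, 0, 5],
    [0, 0, 3],
  ],
  rotation=[
    [0, 0, 0],
    [0, 0, 0],
    [0, 0, 0],
    [0, 0, 0],
    [0, 0, 0],
  ],
)

```text
time_s: 7.05
tool_pos: [0.4511, -0.3025, -0.0048]
ee_rot: [0.0, 0.714, 0.7, 0.0]
force: [-0.3, 0.6, 0.1]
grip_width: 0.0687
```

Call:
arm_command(
  fingers=[0.8, 0.8],
  travel=[
    [0, 0, 3],
    [0, 0, 0],
  ],
  rotation=[
    [0, 0, 0],
    [0, 0, 0],
  ],
)

```text
time_s: 7.25
tool_pos: [0.4505, -0.3019, -0.0091]
ee_rot: [-0.001, 0.714, 0.7, 0.0]
force: [-0.3, 0.7, 0.2]
grip_width: 0.0684
```

Call:
arm_command(
  fingers=[0.8, 0.8],
  travel=[
    [0, 0, 3],
    [0, 0, 0],
  ],
  rotation=[
    [0, 0, 0],
    [0, 0, 0],
  ],
)

```text
time_s: 7.45
tool_pos: [0.4504, -0.3018, -0.0126]
ee_rot: [-0.001, 0.714, 0.7, 0.0]
force: [-0.8, -0.9, -0.4]
grip_width: 0.0682
```

Call:
arm_command(
  fingers=[0.8, 0.8],
  travel=[
    [0, 0, 3],
    [0, 0, 0],
  ],
  rotation=[
    [0, 0, 0],
    [0, 0, 0],
  ],
)

```text
time_s: 7.65
tool_pos: [0.4504, -0.3018, -0.0159]
ee_rot: [-0.001, 0.714, 0.7, 0.0]
force: [0.0, 0.3, -0.1]
grip_width: 0.0685
```

Call:
arm_command(
  fingers=[0.8, 0.8],
  travel=[
    [0, 0, 3],
    [0, 0, 0],
  ],
  rotation=[
    [0, 0, 0],
    [0, 0, 0],
  ],
)

```text
time_s: 7.85
tool_pos: [0.4504, -0.3018, -0.019]
ee_rot: [-0.001, 0.714, 0.7, 0.0]
force: [0.6, 0.4, 0.4]
grip_width: 0.0687
```

Call:
arm_command(
  fingers=[0.7, 0.65, 0.6, 0.5, 0.5, 0.5],
  travel=[
    [0, 0, 0],
    [0, 0, 0],
    [0, 0, 0],
    [0, 0, 0],
    [0, 0, 0],
    [0, 0, 0],
  ],
  rotation=[
    [0, 0, 0],
    [0, 0, 0],
    [0, 0, 0],
    [0, 0, 0],
    [0, 0, 0],
    [0, 0, 0],
  ],
)

```text
time_s: 8.45
tool_pos: [0.4508, -0.3022, -0.0184]
ee_rot: [-0.0, 0.714, 0.7, 0.0]
force: [0.7, 0.1, 1.1]
grip_width: 0.0515
```

```bash
python3 -c "
from h import *
goto(.4508,-.302,.0,88.75)
d=cam('scene')
cv2.imwrite('pics/g4.png',cv2.resize(d['color'][140:230,220:340,::-1],None,fx=6,fy=6,interpolation=cv2.INTER_NEAREST))
"
```

```text
t 8.45 pos [ 0.4508 -0.3022 -0.0184] F [0.7 0.1 1.1] w 0.0515
travel mm [  0.2  -0.  -18.4] rot [-0.    -0.     0.001]
```

View pics/g4.png

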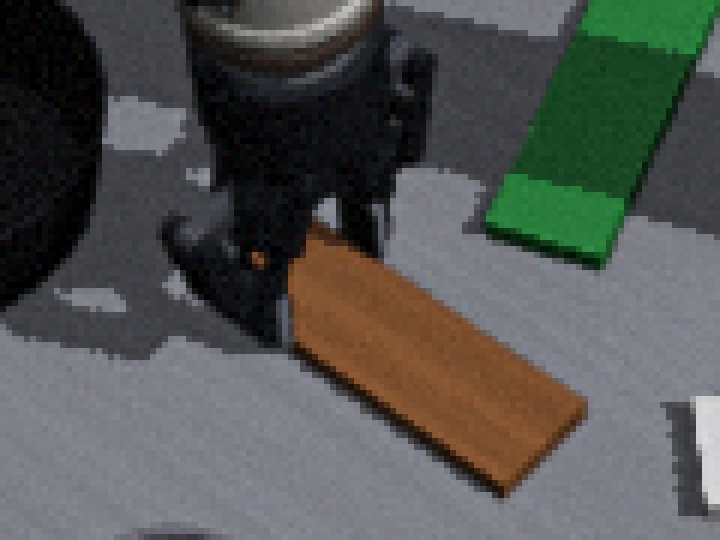

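Gripped (51.5 mm, stopped on the plank): near finger at crop (285,345), low beside the plank. Plank underside is 0 at TCP z = -18 mm. Now lift and carry.

Call:
arm_command(
  fingers=[0.4, 0.4, 0.4, 0.4, 0.4, 0.4, 0.4, 0.4, 0.4, 0.4, 0.4, 0.4],
  travel=[
    [0, 0, -20],
    [0, 0, -25],
    [0, 0, -25],
    [0, 0, 0],
    [30, 7, 0],
    [35, 7, 0],
    [35, 7, 0],
    [35, 7, 0],
    [35, 7, 0],
    [35, 7, 0],
    [30, 7, 0],
    [0, 0, 0],
  ],
  rotation=[
    [0, 0, 0],
    [0, 0, 0],
    [0, 0, 0],
    [0, 0, 0],
    [0, 0, -0.01],
    [0, 0, -0.01],
    [0, 0, -0.01],
    [0, 0, -0.01],
    [0, 0, -0.01],
    [0, 0, -0.01],
    [0, 0, -0.01],
    [0, 0, 0],
  ],
)

```text
time_s: 9.7
tool_pos: [0.4935, -0.0567, 0.044]
ee_rot: [-0.006, 0.69, 0.724, -0.001]
force: [-0.8, 1.2, -1.2]
grip_width: 0.0518
```

```bash
python3 -c "
from h import *
goto(.5204,.0232,.045,93.2)
"
```

```text
t 9.7 pos [ 0.4935 -0.0567  0.044 ] F [-0.8  1.2 -1.2] w 0.0518
travel mm [78.6 30.6 -0.8] rot [-0.01  -0.007 -0.009]
```

Call:
arm_command(
  fingers=[0.4, 0.4, 0.4, 0.4, 0.4, 0.4],
  travel=[
    [20, 8, 0],
    [20, 8, 0],
    [20, 8, 0],
    [18, 6, 0],
    [0, 0, 0],
    [0, 0, 0],
  ],
  rotation=[
    [-0.01, -0.007, -0.009],
    [0, 0, 0],
    [0, 0, 0],
    [0, 0, 0],
    [0, 0, 0],
    [0, 0, 0],
  ],
)

```text
time_s: 10.3
tool_pos: [0.5162, 0.0231, 0.0376]
ee_rot: [-0.002, 0.687, 0.727, -0.003]
force: [-0.8, -0.1, -0.1]
grip_width: 0.0519
```

```bash
python3 -c "
from m import *
goto(.5204,.0232,.045,93.2)
for n in('top','scene'):
    d=cam(n)
    print(n,[ (c.reshape(-1,2).mean(0).round(),rect(d,c,.075)) for c in blobs(d)])
    p=proj(d,(.515,.09,.07)).astype(int); i=d['color'][p[1]-50:p[1]+50,p[0]-70:p[0]+70,::-1]; print(p-[70,50])
    cv2.imwrite(f'pics/q{n}.png',i)
cv2.imwrite('pics/q.png',cv2.resize(np.hstack([cv2.imread('pics/qtop.png'),cv2.imread('pics/qscene.png')])[:,:],None,fx=2.85,fy=2.85,interpolation=cv2.INTER_CUBIC))
"
```

```text
t 10.3 pos [0.5162 0.0231 0.0376] F [-0.8 -0.1 -0.1] w 0.0519
travel mm [-0.1  4.1 -7.5] rot [-0.008  0.001  0.   ]
top [(array([179., 266.]), (array([0.4843, 0.23  ]), array([0.0127, 0.0977]), -89.38)), (array([235., 263.]), (array([0.492 , 0.1102]), array([0.0169, 0.0741]), -89.38)), (array([206., 146.]), (array([0.7415, 0.1797]), array([0.0148, 0.1288]), -77.95)), (array([320.,  45.]), (array([ 0.9717, -0.057 ]), array([0.0533, 1.4084]), -89.96))]
[175 201]
scene [(array([361., 413.]), (array([0.7733, 0.201 ]), array([0.0116, 0.1301]), -78.18)), (array([456., 341.]), (array([0.5408, 0.2698]), array([0.0159, 0.055 ]), -85.78)), (array([401., 297.]), (array([0.5251, 0.129 ]), array([0.0764, 0.2073]), -86.82)), (array([ 86., 405.]), (array([ 1.1197, -0.2515]), array([0.7306, 0.2675]), 90.0)), (array([16., 74.]), (array([ 0.5913, -1.0739]), array([0.3692, 0.1354]), 55.61)), (array([99., 22.]), (array([ 0.3185, -1.0611]), array([0.3092, 0.222 ]), 67.33))]
[319 232]
```

View pics/q.png

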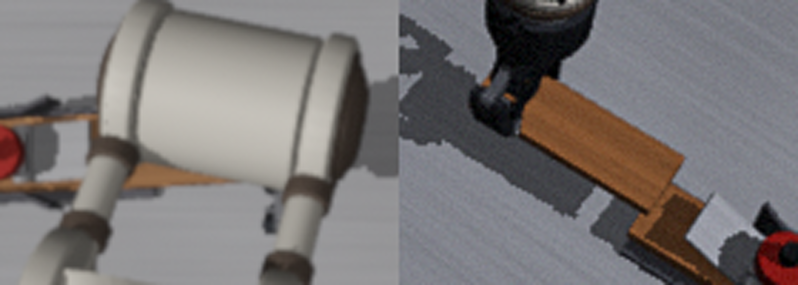

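Right (scene) panel: plank held level, front corners at about px (418.6,287.1) and (408.8,304.3), just short of the ramp. I'll check against the expected front.

```bash
python3 -c "
from m import *
d=cam('scene')
for z in(.06,.068,.076):
    a=ray(d,(418.6,287.1),z);b=ray(d,(408.8,304.3),z); v=a-b; print(z,a.round(4),b.round(4),((a+b)/2).round(4),np.linalg.norm(v).round(4),np.degrees(np.arctan2(-v[0],v[1])).round(1))
# near long edge of held plank from mask: line fit
m=brown(d)
pts=[]
for x in range(372,404):
    ys=np.nonzero(m[270:312,x])[0]+270
    if len(ys): pts.append((x,ys.min(),ys.max()))
pts=np.array(pts)
for k in(1,2):
    p=np.polyfit(pts[:,0],pts[:,k],1); e=[ray(d,(x,np.polyval(p,x)),.068) for x in(374,402)]; v=e[1]-e[0]; print(k,p,e[0],e[1],np.degrees(np.arctan2(v[1],v[0])))
"
```

```text
0.06 [0.479  0.1441 0.06  ] [0.5259 0.1498 0.06  ] [0.5025 0.1469 0.06  ] 0.0472 96.9
0.068 [0.4831 0.1452 0.068 ] [0.5296 0.1508 0.068 ] [0.5063 0.148  0.068 ] 0.0468 96.9
0.076 [0.4871 0.1462 0.076 ] [0.5332 0.1518 0.076 ] [0.5102 0.149  0.076 ] 0.0465 96.9
1 [  0.23808651 179.52272727] [0.50601581 0.0443185  0.068     ] [0.48152477 0.10139807 0.068     ] 113.22264318256958
2 [ 0.78372434 -8.56818182] [0.53753169 0.06671115 0.068     ] [0.54259994 0.14233181 0.068     ] 86.16566071365
```

Call:
arm_command(
  fingers=[0.4, 0.4, 0.4, 0.4, 0.4, 0.4],
  travel=[
    [0, 4, 6],
    [0, 0, 7],
    [0, 0, 6],
    [0, 0, 3],
    [0, 0, 0],
    [0, 0, 0],
  ],
  rotation=[
    [-0.008, 0, 0],
    [0, 0, 0],
    [0, 0, 0],
    [0, 0, 0],
    [0, 0, 0],
    [0, 0, 0],
  ],
)

```text
time_s: 11.05
tool_pos: [0.52, 0.0209, 0.0133]
ee_rot: [0.0, 0.689, 0.725, -0.0]
force: [0.3, 0.1, -1.1]
grip_width: 0.0521
```

```bash
python3 -c "
from h import *
goto(.5204,.0232,.0140,93.2)
"
```

```text
t 11.05 pos [0.52   0.0209 0.0133] F [ 0.3  0.1 -1.1] w 0.0521
travel mm [ 2.3  0.5 -0.7] rot [ 0.001  0.001 -0.004]
```

Call:
arm_command(
  fingers=[0.4, 0.4, 0.4, 0.4, 0.4, 0.4, 0.4],
  travel=[
    [8, 0.5, 0],
    [8, 0, 0],
    [8, 0, 0],
    [8, 0, 0],
    [8, 0, 0],
    [0, 0, 0],
    [0, 0, 0],
  ],
  rotation=[
    [0, 0, -0.004],
    [0, 0, 0],
    [0, 0, 0],
    [0, 0, 0],
    [0, 0, 0],
    [0, 0, 0],
    [0, 0, 0],
  ],
)

```text
time_s: 11.75
tool_pos: [0.5187, 0.0656, 0.0142]
ee_rot: [0.001, 0.686, 0.727, 0.001]
force: [-0.5, 0.3, -1.5]
grip_width: 0.0518
```

```bash
cat > t.py <<'E'
from h import *
import sys
s=float(sys.argv[1])/1000;u=np.array([-.0558,.9984]);p=np.array([.514,.138])+s*u
print("s now",(np.array(manip.sense()["tool_pos"])[:2]-[.514,.138])@u)
goto(*p,float(sys.argv[2])/1000,93.2)
E
python3 t.py 35 11.6
```

```text
s now -0.07255057176327341
t 11.75 pos [0.5187 0.0656 0.0142] F [-0.5  0.3 -1.5] w 0.0518
travel mm [107.6  -0.4   2.5] rot [0.002 0.001 0.002]
```

Call:
arm_command(
  fingers=[0.4, 0.4, 0.4, 0.4, 0.4, 0.4, 0.4],
  travel=[
    [0, 0, 1.5],
    [0, 0, 0],
    [6, 0, 0],
    [6, 0, 0],
    [6, 0, 0],
    [6, 0, 0],
    [0, 0, 0],
  ],
  rotation=[
    [0.002, 0, 0.002],
    [0, 0, 0],
    [0, 0, 0],
    [0, 0, 0],
    [0, 0, 0],
    [0, 0, 0],
    [0, 0, 0],
  ],
)

```text
time_s: 12.45
tool_pos: [0.5176, 0.0902, 0.0126]
ee_rot: [0.001, 0.688, 0.726, -0.001]
force: [1.3, 0.4, -1.3]
grip_width: 0.0516
```

```bash
python3 t.py 35 11.6
```

```text
s now -0.04791014799410995
t 12.45 pos [0.5176 0.0902 0.0126] F [ 1.3  0.4 -1.3] w 0.0516
travel mm [82.9 -1.1  0.8] rot [ 0.     0.002 -0.001]
```

Call:
arm_command(
  fingers=[0.4, 0.4, 0.4, 0.4, 0.4],
  travel=[
    [6, -1, 0.5],
    [6, 0, 0],
    [6, 0, 0],
    [6, 0, 0],
    [0, 0, 0],
  ],
  rotation=[
    [0, 0.002, 0],
    [0, 0, 0],
    [0, 0, 0],
    [0, 0, 0],
    [0, 0, 0],
  ],
)

```text
time_s: 12.95
tool_pos: [0.5156, 0.1139, 0.0123]
ee_rot: [0.002, 0.687, 0.726, -0.001]
force: [0.5, 0.3, -1.0]
grip_width: 0.0517
```

```bash
python3 t.py 35 11.6; python3 -c "
from m import *
d=cam('scene')
cv2.imwrite('pics/i1.png',cv2.resize(d['color'][255:365,365:505,::-1],None,fx=5,fy=5,interpolation=cv2.INTER_CUBIC))"
```

```text
s now -0.024105284342702486
t 12.95 pos [0.5156 0.1139 0.0123] F [ 0.5  0.3 -1. ] w 0.0517
travel mm [59.1 -0.4  0.5] rot [ 0.001  0.004 -0.001]
```

View pics/i1.png

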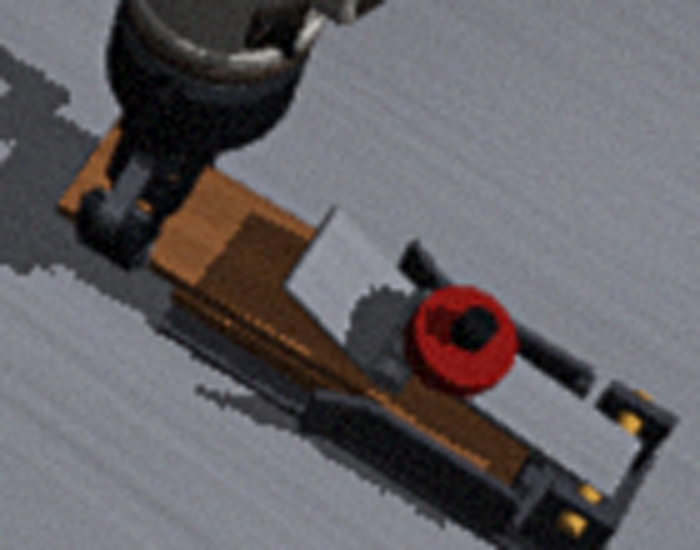

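Plank lies on the pile in line between the guides with the ramp starting to lift: ramp tip now at crop (288,285), rear end at (60,208). I'll continue.

Call:
arm_command(
  fingers=[0.4, 0.4, 0.4, 0.4, 0.4, 0.4],
  travel=[
    [6, -0.5, 0.3],
    [6, 0, 0],
    [6, 0, 0],
    [6, 0, 0],
    [6, 0, 0],
    [0, 0, 0],
  ],
  rotation=[
    [0, 0.004, 0],
    [0, 0, 0],
    [0, 0, 0],
    [0, 0, 0],
    [0, 0, 0],
    [0, 0, 0],
  ],
)

```text
time_s: 13.6
tool_pos: [0.5127, 0.1463, 0.0116]
ee_rot: [-0.0, 0.688, 0.726, 0.0]
force: [0.1, -1.5, -1.6]
grip_width: 0.0517
```

```bash
python3 t.py 35 11.6; python3 -c "
from m import *
d=cam('scene')
print(ray(d,(377,296.6),.042),[rect(d,c,.042) for c in blobs(d)])"
```

```text
s now 0.00837909133598362
t 13.6 pos [0.5127 0.1463 0.0116] F [ 0.1 -1.5 -1.6] w 0.0517
travel mm [26.6  0.8  0. ] rot [-0.    -0.001 -0.001]
[0.54540043 0.08317552 0.042     ] [(array([0.766 , 0.1987]), array([0.012 , 0.1332]), -78.18), (array([0.5123, 0.2258]), array([0.0616, 0.1429]), -86.58), (array([ 1.1238, -0.269 ]), array([0.7545, 0.2762]), 89.97), (array([ 0.578 , -1.1183]), array([0.3813, 0.1399]), 55.61), (array([ 0.2962, -1.1052]), array([0.3193, 0.2294]), 67.46)]
```

Call:
arm_command(
  fingers=[0.4, 0.4, 0.4, 0.4, 0.4],
  travel=[
    [5, 0.5, 0],
    [5, 0, 0],
    [5, 0, 0],
    [4, 0, 0],
    [0, 0, 0],
  ],
  rotation=[
    [0, 0, 0],
    [0, 0, 0],
    [0, 0, 0],
    [0, 0, 0],
    [0, 0, 0],
  ],
)

```text
time_s: 14.15
tool_pos: [0.5121, 0.1664, 0.0116]
ee_rot: [-0.0, 0.688, 0.726, -0.0]
force: [0.0, -1.5, -0.1]
grip_width: 0.0513
```

Call:
arm_command(
  fingers=[0.4, 0.4],
  travel=[
    [2.5, 0, 0],
    [0, 0, 0],
  ],
  rotation=[
    [0, 0, 0],
    [0, 0, 0],
  ],
)

```text
time_s: 14.35
tool_pos: [0.5119, 0.1693, 0.0116]
ee_rot: [-0.0, 0.688, 0.726, 0.0]
force: [0.1, -1.3, -0.3]
grip_width: 0.0519
```

Call:
arm_command(
  fingers=[0.4, 0.4],
  travel=[
    [2.5, 0, 0],
    [0, 0, 0],
  ],
  rotation=[
    [0, 0, 0],
    [0, 0, 0],
  ],
)

```text
time_s: 14.55
tool_pos: [0.5118, 0.172, 0.0116]
ee_rot: [-0.001, 0.688, 0.726, 0.0]
force: [0.1, -0.3, -1.0]
grip_width: 0.0516
```

```bash
python3 t.py 35 11.6
```

```text
s now 0.034070520823111766
t 14.55 pos [0.5118 0.172  0.0116] F [ 0.1 -0.3 -1. ] w 0.0516
travel mm [ 0.9  0.3 -0. ] rot [-0.001 -0.001 -0.002]
```

Near home; continue in small steps until the stop is felt.

Call:
arm_command(
  fingers=[0.4, 0.4],
  travel=[
    [2, 0, 0],
    [0, 0, 0],
  ],
  rotation=[
    [0, 0, 0],
    [0, 0, 0],
  ],
)

```text
time_s: 14.75
tool_pos: [0.5116, 0.1741, 0.0116]
ee_rot: [-0.001, 0.688, 0.726, 0.0]
force: [0.3, -0.6, -0.9]
grip_width: 0.0517
```

Call:
arm_command(
  fingers=[0.4, 0.4],
  travel=[
    [2, 0, 0],
    [0, 0, 0],
  ],
  rotation=[
    [0, 0, 0],
    [0, 0, 0],
  ],
)

```text
time_s: 14.95
tool_pos: [0.5115, 0.1754, 0.0116]
ee_rot: [-0.0, 0.688, 0.726, -0.001]
force: [-0.0, -2.5, -0.9]
grip_width: 0.0517
```

Call:
arm_command(
  fingers=[0.4, 0.4],
  travel=[
    [2, 0, 0],
    [0, 0, 0],
  ],
  rotation=[
    [0, 0, 0],
    [0, 0, 0],
  ],
)

```text
time_s: 15.15
tool_pos: [0.5115, 0.1752, 0.0116]
ee_rot: [0.001, 0.688, 0.726, -0.002]
force: [0.2, -0.1, -0.8]
grip_width: 0.0515
```

Call:
arm_command(
  fingers=[0.4, 0.4],
  travel=[
    [2, 0, 0],
    [0, 0, 0],
  ],
  rotation=[
    [0, 0, 0],
    [0, 0, 0],
  ],
)

```text
time_s: 15.35
tool_pos: [0.5115, 0.1751, 0.0116]
ee_rot: [0.002, 0.688, 0.726, -0.004]
force: [-0.2, -0.7, -0.7]
grip_width: 0.0519
```

Call:
arm_command(
  fingers=[0.4, 0.4],
  travel=[
    [0, 0, 0],
    [3, 0, 0],
  ],
  rotation=[
    [0, 0, 0],
    [0, 0, 0.004],
  ],
)

```text
time_s: 15.55
tool_pos: [0.5114, 0.1754, 0.0116]
ee_rot: [0.004, 0.688, 0.725, -0.006]
force: [-1.1, -23.2, 2.2]
grip_width: 0.0521
```

```bash
python3 t.py 37 11.6;python3 -c "
from m import *
for n,o in(('top',(120,215,140,95)),('scene',(365,255,140,95))):
    d=cam(n); cv2.imwrite(f'pics/z{n}.png',d['color'][o[1]:o[1]+o[3],o[0]:o[0]+o[2],::-1])
cv2.imwrite('pics/z.png',cv2.resize(np.hstack([cv2.imread('pics/ztop.png'),cv2.imread('pics/zscene.png')]),None,fx=2.85,fy=2.85,interpolation=cv2.INTER_CUBIC))"
```

```text
s now 0.03745167721091464
t 15.55 pos [0.5114 0.1754 0.0116] F [ -1.1 -23.2   2.2] w 0.0521
travel mm [-0.5  0.5 -0. ] rot [-0.003  0.014 -0.004]
```

Hard stop felt (23 N at an unmoved pose), within 2 mm of the position I worked out for home. Release and retreat upward.

Call:
arm_command(
  fingers=[0.4, 0.4, 0.75, 0.75, 0.75, 0.75, 0.75, 0.75, 0.75, 0.75, 0.75, 0.75, 0.75],
  travel=[
    [0, 0, 0],
    [0, 0, 0],
    [0, 0, 0],
    [0, 0, 0],
    [0, 0, 0],
    [0, 0, 0],
    [0, 0, -10],
    [0, 0, -20],
    [0, 0, -30],
    [-30, 0, -30],
    [-40, 0, -30],
    [-40, 0, 0],
    [-40, 0, 0],
  ],
  rotation=[
    [0, 0, 0],
    [0, 0, 0],
    [0, 0, 0],
    [0, 0, 0],
    [0, 0, 0],
    [0, 0, 0],
    [0, 0, 0],
    [0, 0, 0],
    [0, 0, 0],
    [0, 0, 0],
    [0, 0, 0],
    [0, 0, 0],
    [0, 0, 0],
  ],
)

```text
time_s: 16.95
tool_pos: [0.5203, 0.0294, 0.143]
ee_rot: [0.005, 0.685, 0.729, -0.003]
force: [0.9, -0.4, -0.7]
grip_width: 0.0642
```

```bash
python3 -c "
from m import *
for n,o in(('top',(120,215,140,95)),('scene',(365,255,140,95))):
    d=cam(n); cv2.imwrite(f'pics/z{n}.png',d['color'][o[1]:o[1]+o[3],o[0]:o[0]+o[2],::-1])
cv2.imwrite('pics/z.png',cv2.resize(np.hstack([cv2.imread('pics/ztop.png'),cv2.imread('pics/zscene.png')]),None,fx=2.85,fy=2.85,interpolation=cv2.INTER_CUBIC))"
```

```text
(no output)
```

View pics/z.png

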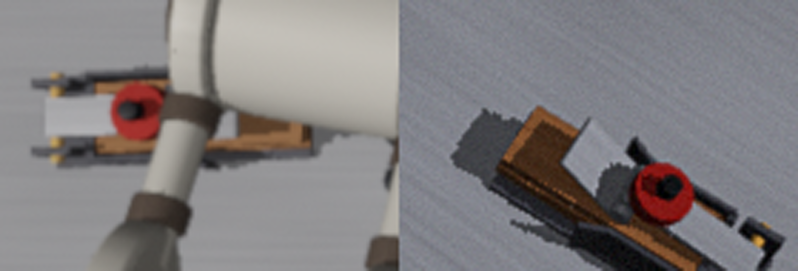

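```bash
python3 -c "
from h import *
d=cam('scene')
a=ray(d,(413.8,292.5),.042);b=ray(d,(399.4,313.9),.042);v=b-a
u=np.array([-.0558,.9984]);o=np.array([.5151,.1404]);m=((a+b)/2)[:2]
print(a,b,m,np.linalg.norm(v),'end yaw',np.degrees(np.arctan2(v[1],v[0]))+90,'s vs mouth mm',(m-o)@u*1000,'lat',(m-o)@[u[1],-u[0]]*1000)
cv2.imwrite('pics/f.png',cv2.resize(d['color'][280:380,385:510,::-1],None,fx=6,fy=6,interpolation=cv2.INTER_CUBIC))"
```

```text
[0.48744208 0.14060794 0.042     ] [0.54868934 0.1440019  0.042     ] [0.51806571 0.14230492] 0.06134123132941937 end yaw 93.17174137824748 s vs mouth mm 1.7363846154205824 lat 3.0672597980712495
```

View pics/f.png

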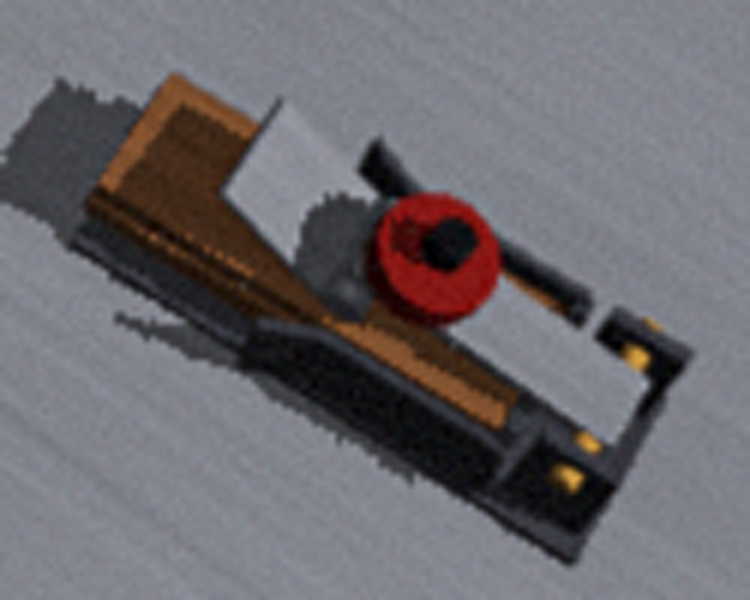

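The plank sits flush at the mouth and reaches the stop (crop (505,420)), parallel to the guides with the shoe on it.

```bash
python3 -c "
from h import *
order.hand_in()"
```

```text
the job is handed in; nothing more can be done
```

The loose cedar plank is in the rack on top of the two others, and I handed the job in at about 17 s of robot time. I gripped it near its rear end, carried it over the mouth and slid it in under the ramp. At the end it stopped dead with 23 N of push, then I released it and backed the arm away.

**Final checks:**
- **Home:** the push stopped 2 mm past the position I had worked out for home. In the last picture the plank reaches the stop, and its mouth end measures within 2 mm of the pile's end.
- **Square:** its end edge measures 93.2°, the same as the rack. The sideways reading was 3 mm off, but the same corners gave a width of 61 mm instead of 54, so that figure is unreliable. The picture shows the plank parallel to the guides.
- **Hold-down arm:** its shoe rests on the plank.
- **Two lower planks:** they look flush at the mouth in the picture; I did not measure them separately.
- **Other objects:** nothing I did went near the bowl, basket or spatula. I did not re-measure them at the end, apart from the spatula handle, whose readings stayed the same while the plank was going in.

**What went wrong or disagreed:** the fingertips sat roughly 20 mm higher than the stated tool offset implied. Because of this, the fingers closed above the plank on the first two tries. I then lowered the tool in small steps, watching the force, until the third try gripped it.

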